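# Serve the salmon roll with the tongs

## Robot

A 7-joint arm with a two-finger parallel gripper is mounted at the origin on the work surface. World frame = base frame: x ahead of the robot, y to its left, z up, the work surface at z = 0. Lengths are in m, angles in rad, forces in N, time in s.
With the tool pointing down it reaches from about 0.425 to 0.925 m from the base axis. Payload 6.8 kg.
Tool frame: the origin (TCP) lies at the very end of the fingers, on their centre line; the grasp point (between the pads) lies 19 mm behind it; z points along the fingers, x is the direction in which the jaws open and shut, and the axes are right-handed (so a half turn about z gives the same grasp; the last joint's range is limited). The gripper opens to 85 mm and grips with 20 to 120 N. Pads are 22 mm wide; open, the fingers measure 114 mm over their backs; the gripper's body (76 mm by 85 mm) begins 54 mm behind the grasp point. The pads swing forward as they close: fully open they stand 13 mm farther back than shut.
Start: joints at [1.201, 0.477, 0.022, 1.555, -0.011, 1.109, -0.083], TCP at [0.175, -0.652, 0.231] pointing down, gripper open.
Joint ranges: [-2.96, 2.96], [-0.34, 2.1], [-1.41, 1.46], [0.24, 2.44], [-1.37, 4.51], [0.17, 1.92], [-2.96, 2.96]. Speed limits (rad/s): [2.39, 2.39, 3.14, 3.14, 3.14, 3.14, 3.14].

## Interface

Orientations are given as a rotation vector (axis times angle).
In Python, from bench import r, grab_frame gives the robot as it stands. The module is installed in compiled form; this text tells all that it offers.
- The arm moves only by the tool send_rows, never from a script. Its argument "series" is a list of rows, each a list of 2 entries, a list of its own where there are three numbers: the shift along the tool's x, y, z in m, then the turn, a rotation vector about the tool's x, y, z in units of 5 degrees (1.0 is 5 degrees). A call has 1 to 20 rows; each row shifts and turns the commanded pose from where the row before left it, along the tool's axes as they then stand; what a row does not reach is not made up. A row lasts 1/8 s, in which the tool goes at most 62.5 mm and 10.7 degrees, less where a joint would pass 70% of its speed; a pose out of reach is approached as far as the arm can. A call is refused whole if a number of a shift passes 0.0625 or a number of a turn 1, either way. A call with a gripper value outside its range is refused whole. "fingers" is the closure in counts, from 0 (fully open) to 255 (shut), set as the call begins (left out, the last holds). The fingers move at their own pace and stop on an object; "grip_force" is the grip in N (left out, the last holds). Time passes only in rows, so rows that do not move let the fingers close. It gives the time, the measured TCP pose, the force and the opening at its end, in the units of the state.
- r.get_obs(): the state, without advancing time (a new reading comes with each control period).
- grab_frame(name): name is "side" or "top" or "wrist"; returns a dict with "frame" (480x640x3 uint8, red, green, blue), "fx", "fy", "cx", "cy" (pixels), "origin" and "rotation" of the camera in the world; the wrist camera has in their place "T_tool_cam" (4x4, takes a point from camera to tool coordinates, whose origin is the TCP and whose axes are the tool frame's). Camera axes: x right, y down, z forward; pixel columns grow to the right and rows downward; lengths in m; the calibration is good to about 2 mm. A picture is of the moment at which its call begins: read the wrist's pose just before it. There is no depth.
- r.hand_in(): hands the job in, once; it reports no verdict.
The state is a dict: "clock": time; "joints": joint angles; "qvel": joint speeds; "tau": joint torques, N m; "tcp_pos": TCP position; "orientation": TCP orientation; "contact_force": force on the tool from outside, world axes, zero at the start; "moment": the same for the moment, N m; "grip_width": finger opening in m.
Only numpy, scipy, OpenCV 4.12 (cv2) and the standard library are available. Lean on these libraries where they do the work, as an engineer would, in place of code of your own. Each camera call takes 0.05 s, during which the arm holds its last target.

## Task

Pick up the sprung tongs by their black grips, close their jaws on the sushi roll with the orange salmon filling and, without touching the roll with the gripper itself, carry it upright to the round black plate. Finish while still holding it still in the tongs above the middle of the plate, roughly 15 cm above the counter: do not put it down or let go. Leave the other rolls and the other things on the counter where they are.

Things in the scene. Friction and masses are not known exactly. Their poses are not given: they have to be found in the camera images.
- tongs: Loose steel tongs with black grips, 205 mm long, 100 g, lying on the blue mat. Origin below the middle of the grips, level with the underside; x from hinge to jaws, y to the left arm, z up. Hinge: upright post 26 mm across, 38 mm high, at x = -90 mm. The arms swing alike in the horizontal plane; springs hold them fully open.
- tongs_grip (a point): Point midway between the tongs' black grips (balance point), 30 mm above the tongs' underside; axes as tongs. Grips: flat upright plates 56 mm long (x -28 to 28), 26 mm high, outer faces 57 mm apart when open, 46 mm when shut on a 38 mm roll. Squeezed 3 to 5 mm below the open width, the tongs can be carried with the jaws still open.
- tongs_jaw (a point): Point midway between the tongs' two cupped steel jaws, 85 mm ahead (+x) of the grip middle, 16 mm above the tongs' underside; axes as tongs. Jaws 32 mm high (from the underside up), 43 mm long, 60 mm apart inside when open, 66 mm over their outsides; they reach to 107 mm ahead of the grip middle.
- tongs_left (a joint): Swing of the left tongs arm in rad (the right moves alike): 0 fully open, grows as it closes, about 0.06 on a 38 mm roll, 0.15 at its stop. A squeeze of about 6 N on the grips starts to close the arms, 7.5 N brings the jaws to the roll; about half of any further squeeze presses on the roll.
- roll_salmon_center (a point): Sushi roll piece standing on end on the wooden board: dark upright cylinder, 38 mm across, 34 mm high, about 40 g, white top with a round orange (salmon) filling 21 mm across. This point is its centre, 17 mm above its underside; z up. The one to take.
- roll_cucumber_center (a point): Sushi roll piece standing on end on the wooden board: dark upright cylinder, 38 mm across, 34 mm high, about 40 g, white top with a round green (cucumber) filling 21 mm across. This point is its centre, 17 mm above its underside; z up. Leave alone.
- roll_egg_center (a point): Sushi roll piece standing on end on the wooden board: dark upright cylinder, 38 mm across, 34 mm high, about 40 g, white top with a round yellow (egg) filling 21 mm across. This point is its centre, 17 mm above its underside; z up. Leave alone.
- board: Fixed wooden serving board carrying the three rolls in a row along its y, about 80 mm apart: 100 (x) by 260 (y) by 15 mm high. Origin at the centre of its underside, z up.
- plate_center (a point): Centre of the top of the fixed round black plate, 160 mm across, 13 mm high; z up.
- tong_mat: Thin blue mat fixed to the counter under the tongs, 250 by 110 by 4 mm, long side along the tongs. Origin at the centre of its underside.
- soy_bottle: Amber glass bottle with a red cap, 56 mm across, 130 mm high; leave alone. Origin at the centre of its underside.
- tea_cup: Blue handleless cup, 70 mm across, 80 mm high; leave alone. Origin at the centre of its underside.
- red_bowl: Red bowl, 120 mm across, 60 mm high; leave alone. Origin at the centre of its underside.
- steel_pan: Open steel pan, 100 by 160 by 50 mm; leave alone. Origin at the centre of its underside.
- sauce_dish: Small white dish, 80 mm across, 20 mm high; leave alone. Origin at the centre of its underside.
- roll_salmon: The same roll with the orange filling as roll_salmon_center, origin at the centre of its underside.

How it is judged:
On the way, in this order (a step that is already met when the one before it is completed fails the run):
1. the tongs are gripped and lifted off their mat (height (world z) of tongs_grip above 0.048 m and contact force between the fingers and tongs above 0.5 N), for 0.2 s.
2. the salmon roll is held in the jaws, lifted clear of the board (height (world z) of roll_salmon_center above 0.05 m and contact force between tongs and roll_salmon above 0.3 N and contact force between board and roll_salmon below 0.05 N and distance between roll_salmon_center and tongs_jaw below 0.035 m), for 0.2 s.
At the end, for the whole second after the job is handed in: The salmon roll is between the jaws of the gripped tongs and touched by neither gripper nor arm, still (below 4 cm/s) and upright within 0.4 rad, its centre 10 to 24 cm above the counter and within 5 cm horizontally of the plate's centre; no other roll or bystander is more than 3 cm from its start (horizontal distance between roll_salmon_center and plate_center below 0.05 m and height (world z) of roll_salmon_center between 0.1 and 0.24 m and angle between roll_salmon_center's own z axis and vertical below 0.4 rad and contact force between tongs and roll_salmon above 0.3 N and contact force between the fingers and tongs above 0.5 N and distance between roll_salmon_center and tongs_jaw below 0.035 m and contact force between each of the arm, the fingers and roll_salmon below 0.05 N and linear speed of roll_salmon below 0.04 m/s and distance of each of roll_cucumber_center, roll_egg_center, soy_bottle, tea_cup, red_bowl, steel_pan, sauce_dish from where it was at the start of the episode below 0.03 m); the arm keeps its last pose, push and grip.
It fails at once if the gripper or arm touches the salmon roll (contact force between any of the fingers, the arm and roll_salmon above 0.3 N).
It fails at once if another roll is moved more than 3 cm or knocked over (distance of any of roll_cucumber_center, roll_egg_center from where it was at the start of the episode above 0.03 m or angle between any of roll_cucumber_center, roll_egg_center's own z axis and vertical above 0.6 rad).
It fails at once if the bottle, cup, bowl, pan or dish is moved more than 3 cm or knocked over (distance of any of soy_bottle, tea_cup, red_bowl, steel_pan, sauce_dish from where it was at the start of the episode above 0.03 m or angle between any of soy_bottle, tea_cup, red_bowl, steel_pan, sauce_dish's own z axis and vertical above 0.6 rad).
It also fails if it takes over 38 s, if anything falls off the work surface, if the arm or the gripper's body presses on something with over 40 N, if the wrist force passes 120 N, or if a joint passes its speed limit or range.

## Working session

There is one attempt and no reset: what is moved stays moved. The work goes in short steps, Python scripts to look and compute and a tool call to move; the robot and the scene stay as the last step left them, time stands still between calls to the robot, and variables do not carry over. Pictures are saved under pics/ and viewed, and the job is handed in when it is done.

Besides the shell and the picture viewer there is one more tool, called after ">>>" by a JSON object that holds its "name" and its "arguments". send_rows: Moves the arm, as the interface text tells. Its arguments: {"type":"object","properties":{"series":{"type":"array"},"fingers":{"type":"number"},"grip_force":{"type":"number"}},"required":["series"]}

```bash
mkdir -p pics; cat > h.py <<'E'
import numpy as np,cv2
from scipy.spatial.transform import Rotation as R
from bench import r,grab_frame
def snap(n,f):
    g=grab_frame(n); cv2.imwrite('pics/'+f,g['frame'][:,:,::-1]); return g
def ray(g,u,v,z,o=None,Rm=None):
    o=np.array(g['origin']);Rm=np.array(g['rotation'])
    d=Rm@np.array([(u-g['cx'])/g['fx'],(v-g['cy'])/g['fy'],1]); return o+d*(z-o[2])/d[2]
E
python3 - <<'E'
from h import *
print(r.get_obs())
g=snap('top','t0.png');print({k:g[k] for k in g if k!='frame'})
g=snap('side','s0.png');print({k:g[k] for k in g if k!='frame'})
E
```

```text
{'clock': 0.0, 'joints': array([ 1.20089552,  0.47779064,  0.02233392,  1.55645639, -0.01148895,
        1.10931825, -0.08306923]), 'qvel': array([-0.00190035,  0.00037945, -0.00275216, -0.00106999,  0.00035013,
        0.00049118, -0.000931  ]), 'tau': array([ 1.15993709e-03, -5.96434164e+01,  1.60810076e+00, -2.81193191e+01,
        1.24890968e-02,  9.44659085e-03, -2.48636252e-05]), 'tcp_pos': array([ 0.17453346, -0.65142322,  0.23032988]), 'orientation': array([-2.49165608e+00,  1.91178860e+00,  2.42877197e-03]), 'contact_force': array([-0.50712611, -0.45617673, -0.18522669]), 'moment': array([ 0.02619878,  0.00412712, -0.09239078]), 'grip_width': 0.0854190708679911}
{'fx': 476.0325213191049, 'fy': 476.0325213191049, 'cx': 326.1180877495538, 'cy': 239.468539780919, 'origin': array([0.41675875, 0.00200921, 1.1917042 ]), 'rotation': array([-2.16457047,  2.11405152, -0.12416562])}
{'fx': 514.9080454786168, 'fy': 514.9080454786168, 'cx': 316.7252678619691, 'cy': 244.74176832640472, 'origin': array([0.34006768, 0.82316423, 0.67208645]), 'rotation': array([-0.36169144,  2.67568217, -1.37279399])}
```

View pics/t0.png

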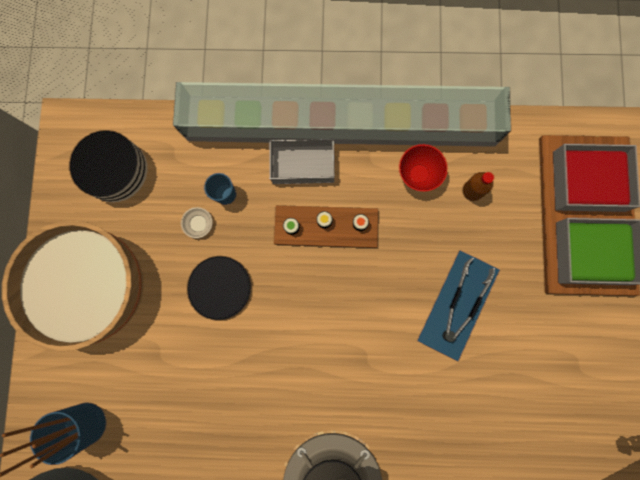

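View pics/s0.png

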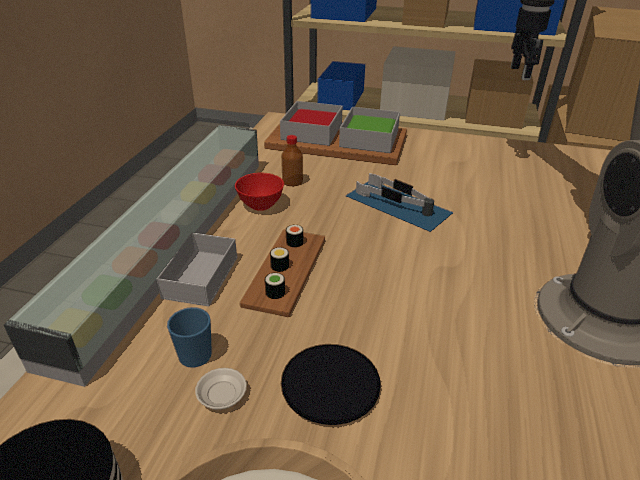

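The top view shows the salmon roll at (361,222), the tongs hinge at (449,337), the grips near (455,298) and (478,303), and the plate at (220,288). I'll measure these next.

```bash
cat >> h.py <<'E'
def ray(g,u,v,z):
    o=np.array(g['origin']);Rm=R.from_rotvec(g['rotation']).as_matrix()
    d=Rm@np.array([(u-g['cx'])/g['fx'],(v-g['cy'])/g['fy'],1]); return o+d*(z-o[2])/d[2]
def blobs(m,roi,amin=15):
    k=np.zeros_like(m);x0,y0,x1,y1=roi;k[y0:y1,x0:x1]=m[y0:y1,x0:x1]
    n,l,s,c=cv2.connectedComponentsWithStats(k.astype(np.uint8))
    return [(c[i].round(1),s[i].tolist()) for i in range(1,n) if s[i][4]>=amin]
E
python3 - <<'E'
from h import *
for nm in ('top','side'):
    g=snap(nm,nm+'1.png');f=g['frame'];hsv=cv2.cvtColor(f,cv2.COLOR_RGB2HSV);H,S,V=[hsv[...,i].astype(int) for i in range(3)]
    rs={'top':dict(salmon=(345,205,378,240),plate=(180,250,258,325),grips=(415,250,500,360),mat=(410,245,505,365),rolls=(270,200,382,250)),
        'side':dict(salmon=(280,220,310,240),plate=(270,340,390,430),grips=(345,170,455,230),mat=(340,170,460,230),rolls=(262,220,310,300))}[nm]
    print(nm)
    for k,m,z in (('salmon',(H<14)&(S>130)&(V>150),.049),('rolls',(S<70)&(V>140),.049),('plate',V<45,.013),('grips',V<42,.034),('mat',(H>90)&(H<125)&(S>90),.004)):
        for c,s in blobs(m,rs[k],6): print(k,c,s,ray(g,*c,z).round(4))
    x0,y0,x1,y1=rs['grips']
    cv2.imwrite('pics/z_%s.png'%nm,cv2.resize(f[y0-15:y1+15,x0-15:x1+15,::-1],None,fx=5,fy=5,interpolation=cv2.INTER_NEAREST)[:600,:800])
E
```

```text
top
salmon [360.4 221.2] [357, 218, 8, 8, 52] [ 0.6221 -0.0528  0.049 ]
rolls [323.8 218.7] [317, 212, 15, 14, 68] [0.6263 0.0364 0.049 ]
rolls [358.1 223.2] [354, 215, 13, 14, 35] [ 0.617  -0.0473  0.049 ]
rolls [363.6 216.3] [361, 215, 6, 5, 9] [ 0.6343 -0.0604  0.049 ]
rolls [290.4 224.9] [284, 218, 14, 14, 91] [0.6093 0.1175 0.049 ]
plate [218.8 287.8] [188, 257, 63, 62, 2988] [0.4536 0.2932 0.013 ]
grips [455.5 297.6] [450, 287, 11, 21, 93] [ 0.4434 -0.2844  0.034 ]
grips [475.2 306.9] [469, 297, 13, 21, 101] [ 0.4225 -0.331   0.034 ]
grips [444.  335.3] [443, 332, 3, 8, 15] [ 0.3537 -0.2561  0.034 ]
mat [448.5 314.5] [419, 252, 79, 108, 2132] [ 0.4025 -0.2742  0.004 ]
mat [469.2 292.4] [451, 259, 41, 73, 1235] [ 0.4577 -0.3256  0.004 ]
side
salmon [294.2 229. ] [290, 227, 9, 5, 39] [ 0.6231 -0.0569  0.049 ]
rolls [294.2 229.3] [287, 225, 15, 9, 62] [ 0.6228 -0.0558  0.049 ]
rolls [278.7 252.7] [271, 248, 17, 10, 73] [0.628  0.0337 0.049 ]
rolls [274.1 278.7] [266, 273, 17, 12, 101] [0.61   0.1145 0.049 ]
plate [330.5 384.3] [282, 345, 99, 80, 6226] [0.4533 0.2989 0.013 ]
grips [402.6 187. ] [394, 180, 19, 16, 160] [ 0.4232 -0.3336  0.034 ]
grips [391.2 194.6] [382, 187, 20, 16, 188] [ 0.4453 -0.2878  0.034 ]
grips [429.3 209.8] [421, 202, 14, 14, 66] [ 0.3485 -0.242   0.034 ]
grips [424.2 207.9] [423, 206, 4, 5, 13] [ 0.3609 -0.2473  0.034 ]
mat [387.1 187.8] [382, 186, 12, 5, 14] [ 0.4659 -0.3724  0.004 ]
mat [403.9 210.3] [347, 190, 106, 40, 1416] [ 0.4089 -0.2725  0.004 ]
mat [405.1 194.2] [400, 192, 13, 6, 24] [ 0.416 -0.352  0.004]
```

View pics/z_top.png

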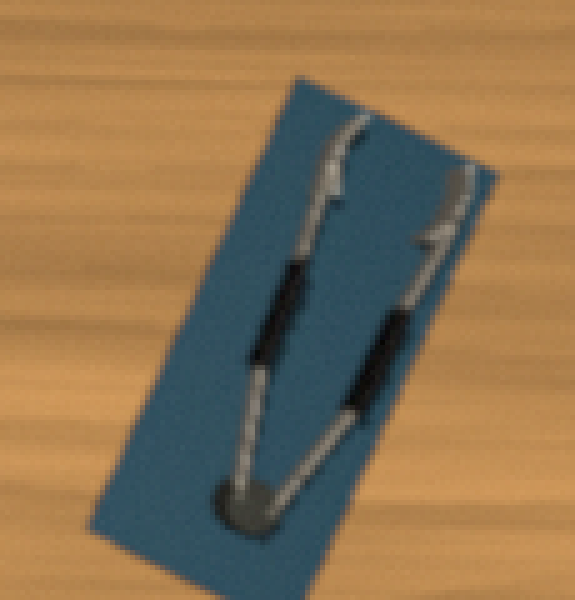

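View pics/z_side.png

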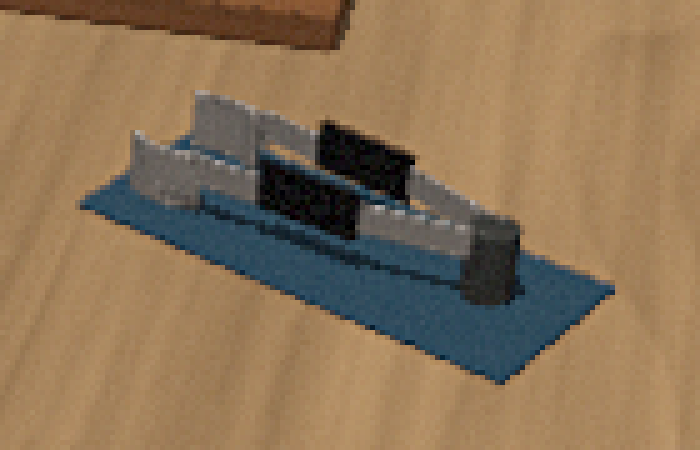

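```bash
cat >> h.py <<'E'
def pose():
    o=r.get_obs();return o,np.array(o['tcp_pos']),R.from_rotvec(o['orientation'])
def need(p,yawx):
    # p target tcp, yawx: desired azimuth deg of tool x, tool down. prints tool-frame shift and turn(deg)
    o,t,q=pose(); x=np.array([np.cos(np.radians(yawx)),np.sin(np.radians(yawx)),0]);z=np.array([0,0,-1.])
    q2=R.from_matrix(np.c_[x,np.cross(z,x),z])
    print('clock',o['clock'],'tcp',t.round(4),'az',round(np.degrees(np.arctan2(q.as_matrix()[1,0],q.as_matrix()[0,0])),2),'w',o['grip_width'],'F',np.round(o['contact_force'],2),'j',np.round(o['joints'],2))
    print('shift tool now',q.inv().apply(np.array(p)-t).round(4),'turn/5deg',((q.inv()*q2).as_rotvec(degrees=True)/5).round(3))
    print('shift in target frame',q2.inv().apply(np.array(p)-t).round(4))
E
python3 - <<'E'
from h import *
need([.4335,-.309,.13],65); need([.4335,-.309,.13],-115)
print(pose()[2].as_matrix().round(3))
E
```

```text
clock 0.2 tcp [ 0.1746 -0.6517  0.2307] az -75.0 w 0.08532282835760384 F [ 0.84 -0.02 -1.25] j [ 1.2   0.48  0.02  1.56 -0.01  1.11 -0.08]
shift tool now [-0.2639 -0.3388  0.1009] turn/5deg [-1.5e-02  7.0e-03 -2.8e+01]
shift in target frame [0.42   0.0898 0.1007]
clock 0.2 tcp [ 0.1746 -0.6517  0.2307] az -75.0 w 0.08532282835760384 F [ 0.84 -0.02 -1.25] j [ 1.2   0.48  0.02  1.56 -0.01  1.11 -0.08]
shift tool now [-0.2639 -0.3388  0.1009] turn/5deg [5.0e-03 1.2e-02 8.0e+00]
shift in target frame [-0.42   -0.0898  0.1007]
[[ 0.259 -0.966 -0.   ]
 [-0.966 -0.259  0.001]
 [-0.001  0.    -1.   ]]
```

>>> {"name": "send_rows", "arguments": {"series": [[[0, 0, 0], [0, 0, 1]], [[0, 0, 0], [0, 0, 1]], [[0, 0, 0], [0, 0, 1]], [[0, 0, 0], [0, 0, 1]], [[0, 0, 0], [0, 0, 1]], [[0, 0, 0], [0, 0, 1]], [[0, 0, 0], [0, 0, 1]], [[0, 0, 0], [0, 0, 1]], [[-0.042, -0.009, 0], [0, 0, 0]], [[-0.042, -0.009, 0], [0, 0, 0]], [[-0.042, -0.009, 0], [0, 0, 0]], [[-0.042, -0.009, 0], [0, 0, 0]], [[-0.042, -0.009, 0], [0, 0, 0]], [[-0.042, -0.009, 0.01], [0, 0, 0]], [[-0.042, -0.009, 0.01], [0, 0, 0]], [[-0.042, -0.009, 0.01], [0, 0, 0]], [[-0.042, -0.009, 0.01], [0, 0, 0]], [[-0.042, -0.009, 0.01], [0, 0, 0]]], "fingers": 0}}

```text
clock: 2.45
tcp_pos: [0.4345, -0.3082, 0.1811]
orientation: [-1.688, 2.65, -0.0]
contact_force: [0.8, -0.1, -1.0]
grip_width: 0.0856
```

```bash
python3 - <<'E'
from h import *
need([.4335,-.309,.1],-115)
o,t,q=pose();g=snap('wrist','w0.png');np.savez('w0.npz',T=g['T_tool_cam'],t=t,q=q.as_rotvec(),K=[g['fx'],g['fy'],g['cx'],g['cy']],f=g['frame']); print(g['T_tool_cam'].round(3),g['fx'])
snap('side','s2.png')
E
```

```text
clock 2.45 tcp [ 0.4345 -0.3082  0.1811] az -115.0 w 0.08560735718172584 F [ 0.83 -0.06 -0.95] j [ 0.5   0.3   0.    1.95 -0.    0.89 -1.51]
shift tool now [0.0011 0.0006 0.0811] turn/5deg [-0.003 -0.    -0.001]
shift in target frame [0.0011 0.0006 0.0811]
[[ 1.    -0.001  0.002  0.002]
 [ 0.     0.959  0.284 -0.074]
 [-0.002 -0.284  0.959 -0.141]
 [ 0.     0.     0.     1.   ]] 430.9390837569681
```

View pics/w0.png

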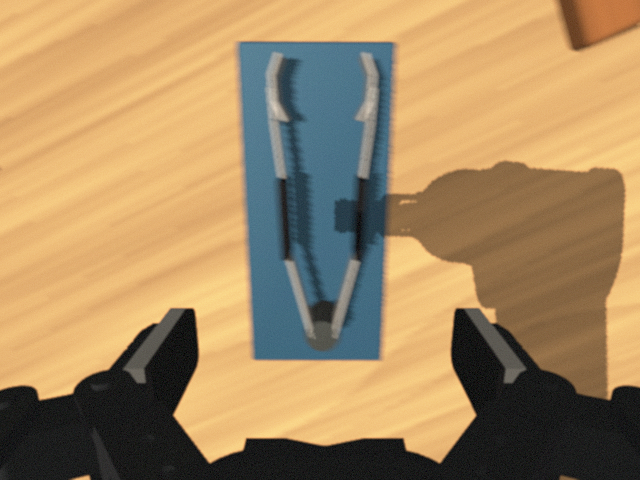

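The wrist view shows the tongs lined up with the image. The grips are at about (284,218) and (360,218), the hinge at about (323,332).

```bash
python3 - <<'E'
from h import *
d=np.load('w0.npz');q=R.from_rotvec(d['q']);fx,fy,cx,cy=d['K'];T=d['T']
def W(u,v,z):
    o=d['t']+q.apply(T[:3,3]);dd=q.apply(T[:3,:3]@np.array([(u-cx)/fx,(v-cy)/fy,1]));return o+dd*(z-o[2])/dd[2]
f=d['f'];V=f.max(2)
b=blobs(V<45,(270,160,375,270),60);print(b)
hsv=cv2.cvtColor(f,cv2.COLOR_RGB2HSV)
for z in(.034,.047):
  for u,v in((284,178),(284,260),(362,178),(360,260),(284,218),(360,219)): print(z,u,v,q.inv().apply(W(u,v,z)-d['t'])[:2].round(4),W(u,v,z).round(4))
print('hinge',q.inv().apply(W(323,333,.042)-d['t'])[:2].round(4))
print('jawtips',[q.inv().apply(W(u,54,.036)-d['t'])[:2].round(4) for u in(279,368)])
E
```

```text
[(array([359.4, 219.9]), [354, 179, 12, 81, 477]), (array([284.9, 217.8]), [281, 180, 9, 78, 294])]
0.034 284 178 [-0.0248 -0.0287] [ 0.471  -0.2979  0.034 ]
0.034 284 260 [-0.0263  0.0297] [ 0.4187 -0.2718  0.034 ]
0.034 362 178 [ 0.0276 -0.0287] [ 0.4489 -0.3454  0.034 ]
0.034 360 260 [0.0276 0.0297] [ 0.3959 -0.3207  0.034 ]
0.034 284 218 [-0.0255 -0.0011] [ 0.4462 -0.2856  0.034 ]
0.034 360 219 [ 0.0269 -0.0003] [ 0.4234 -0.3328  0.034 ]
0.047 284 178 [-0.0236 -0.0308] [ 0.4724 -0.2999  0.047 ]
0.047 284 260 [-0.0251  0.025 ] [ 0.4224 -0.275   0.047 ]
0.047 362 178 [ 0.0264 -0.0308] [ 0.4512 -0.3452  0.047 ]
0.047 360 260 [0.0264 0.025 ] [ 0.4006 -0.3216  0.047 ]
0.047 284 218 [-0.0243 -0.0043] [ 0.4487 -0.2881  0.047 ]
0.047 360 219 [ 0.0258 -0.0036] [ 0.4269 -0.3331  0.047 ]
hinge [0.0013 0.0831]
jawtips [array([-0.0256, -0.1057]), array([ 0.0292, -0.1057])]
```

>>> {"name": "send_rows", "arguments": {"series": [[[0.001, -0.001, 0.02], [0, 0, 0]], [[0, 0, 0.03], [0, 0, 0]], [[0, 0, 0.03], [0, 0, 0]], [[0, 0, 0.03], [0, 0, 0]], [[0, 0, 0.025], [0, 0, 0]], [[0, 0, 0.02], [0, 0, 0]], [[0, 0, 0.01], [0, 0, 0]], [[0, 0, 0], [0, 0, 0]]], "fingers": 0}}

```text
clock: 3.55
tcp_pos: [0.4339, -0.3109, 0.016]
orientation: [1.687, -2.649, -0.001]
contact_force: [0.7, 0.2, 0.3]
grip_width: 0.0851
```

>>> {"name": "send_rows", "arguments": {"series": [[[0, 0, 0], [0, 0, 0]], [[0, 0, 0], [0, 0, 0]], [[0, 0, 0], [0, 0, 0]], [[0, 0, 0], [0, 0, 0]]], "fingers": 75, "grip_force": 20}}

```text
clock: 4.05
tcp_pos: [0.4345, -0.3108, 0.0166]
orientation: [-1.688, 2.649, -0.001]
contact_force: [0.1, 0.3, 0.2]
grip_width: 0.0603
```

```bash
python3 - <<'E'
from h import *
need([.4335,-.309,.015],-115)
snap('wrist','w1.png')
E
```

```text
clock 4.05 tcp [ 0.4345 -0.3108  0.0166] az -115.0 w 0.06034809126085926 F [0.1  0.29 0.17] j [ 0.51  0.55 -0.    2.04  0.    0.54 -1.51]
shift tool now [-0.0012  0.0016  0.0016] turn/5deg [-0.006 -0.     0.   ]
shift in target frame [-0.0012  0.0016  0.0016]
```

View pics/w1.png

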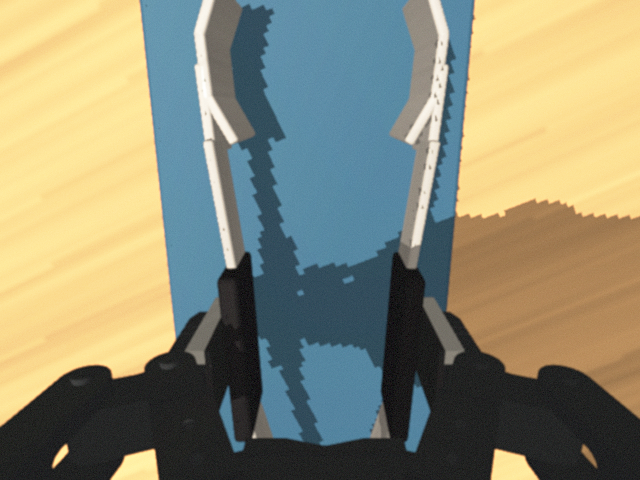

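The pads straddle the black grips symmetrically. At 0.333 mm per count, 97 counts gives about 53 mm.

>>> {"name": "send_rows", "arguments": {"series": [[[0, 0, 0], [0, 0, 0]], [[0, 0, 0], [0, 0, 0]], [[0, 0, 0], [0, 0, 0]], [[0, 0, 0], [0, 0, 0]]], "fingers": 97}}

```text
clock: 4.6
tcp_pos: [0.4349, -0.3111, 0.017]
orientation: [-1.687, 2.649, -0.002]
contact_force: [-0.2, 0.3, 5.7]
grip_width: 0.053
```

>>> {"name": "send_rows", "arguments": {"series": [[[0, 0, -0.01], [0, 0, 0]], [[0, 0, -0.015], [0, 0, 0]], [[0, 0, -0.015], [0, 0, 0]], [[0, 0, -0.015], [0, 0, 0]], [[0, 0, -0.015], [0, 0, 0]], [[0, 0, 0], [0, 0, 0]], [[0, 0, 0], [0, 0, 0]]]}}

```text
clock: 5.48
tcp_pos: [0.434, -0.3106, 0.0861]
orientation: [1.688, -2.649, -0.001]
contact_force: [-0.5, 0.8, -1.5]
grip_width: 0.053
```

```bash
python3 - <<'E'
from h import *
need([.535,-.055,.1],-90)
snap('wrist','w2.png');g=snap('side','s3.png')
cv2.imwrite('pics/s3z.png',cv2.resize(g['frame'][120:240,310:470,::-1],None,fx=5,fy=5))
E
```

```text
clock 5.475 tcp [ 0.434  -0.3106  0.0861] az -115.0 w 0.05298863769371045 F [-0.55  0.79 -1.52] j [ 0.51  0.44 -0.    2.01  0.    0.69 -1.5 ]
shift tool now [-0.2743  0.0165 -0.0139] turn/5deg [ 5.e-03  1.e-03 -5.e+00]
shift in target frame [-0.2556 -0.101  -0.0139]
```

View pics/w2.png

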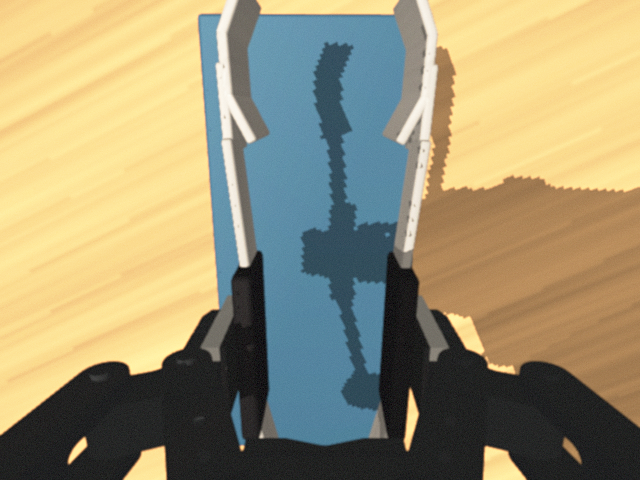

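View pics/s3z.png

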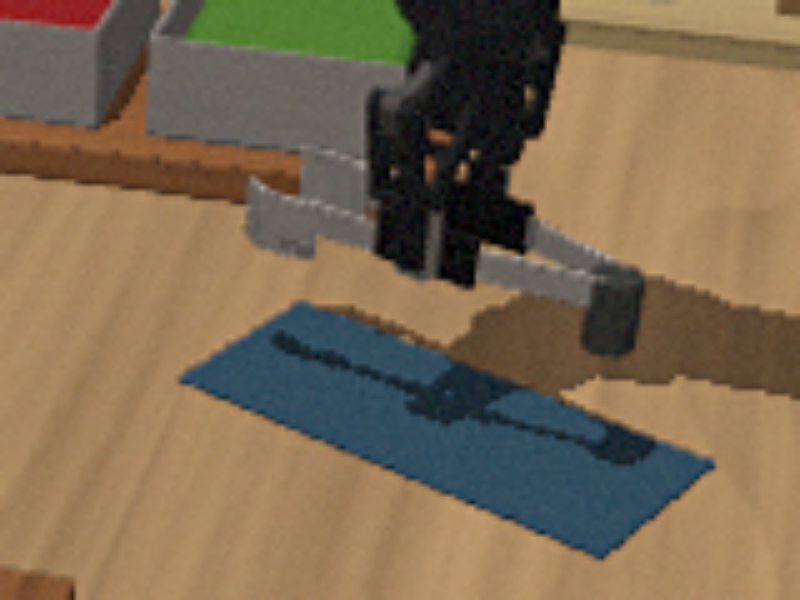

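The tongs are lifted level with the jaws still open. Next I turn to yaw 0 and stop short of the salmon roll.

>>> {"name": "send_rows", "arguments": {"series": [[[0, 0, -0.006], [0, 0, -0.5]], [[0, 0, -0.007], [0, 0, -1]], [[0, 0, -0.007], [0, 0, -1]], [[0, 0, -0.007], [0, 0, -1]], [[0, 0, -0.007], [0, 0, -1]], [[0, 0, 0], [0, 0, -0.5]], [[-0.013, -0.001, 0], [0, 0, 0]], [[-0.025, -0.0025, 0], [0, 0, 0]], [[-0.03, -0.003, 0], [0, 0, 0]], [[-0.03, -0.003, 0], [0, 0, 0]], [[-0.03, -0.003, 0], [0, 0, 0]], [[-0.03, -0.003, 0], [0, 0, 0]], [[-0.03, -0.003, 0], [0, 0, 0]], [[-0.03, -0.003, 0], [0, 0, 0]], [[-0.025, -0.0025, 0], [0, 0, 0]], [[-0.0125, -0.001, 0], [0, 0, 0]], [[0, 0, 0], [0, 0, 0]], [[0, 0, 0], [0, 0, 0]]]}}

```text
clock: 7.82
tcp_pos: [0.459, -0.0562, 0.1202]
orientation: [2.22, -2.222, 0.0]
contact_force: [0.1, -0.6, -0.9]
grip_width: 0.0531
```

```bash
python3 - <<'E'
from h import *
need([.4575,-.055,.033],-90)
o,t,q=pose();g=snap('wrist','w3.png');np.savez('w3.npz',T=g['T_tool_cam'],t=t,q=q.as_rotvec(),K=[g['fx'],g['fy'],g['cx'],g['cy']],f=g['frame'])
snap('side','s4.png')
E
```

```text
clock 7.825 tcp [ 0.459  -0.0562  0.1202] az -90.07 w 0.05307879853433192 F [ 0.06 -0.61 -0.86] j [ 0.17  0.29 -0.21  2.14  0.09  0.72 -1.68]
shift tool now [-0.0012  0.0015  0.0872] turn/5deg [ 0.004 -0.006 -0.014]
shift in target frame [-0.0012  0.0015  0.0872]
```

View pics/w3.png

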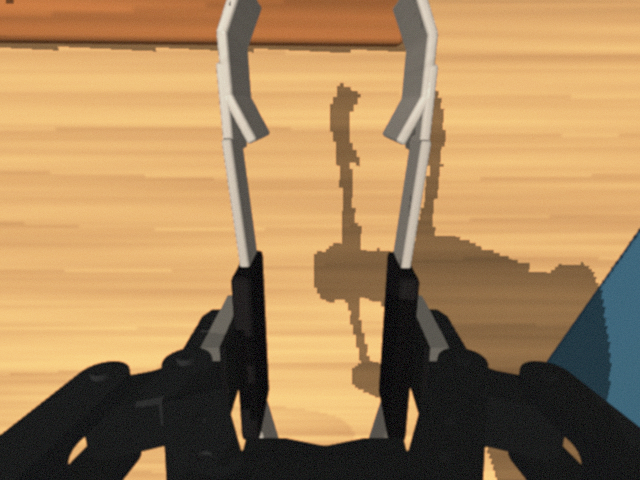

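View pics/s4.png

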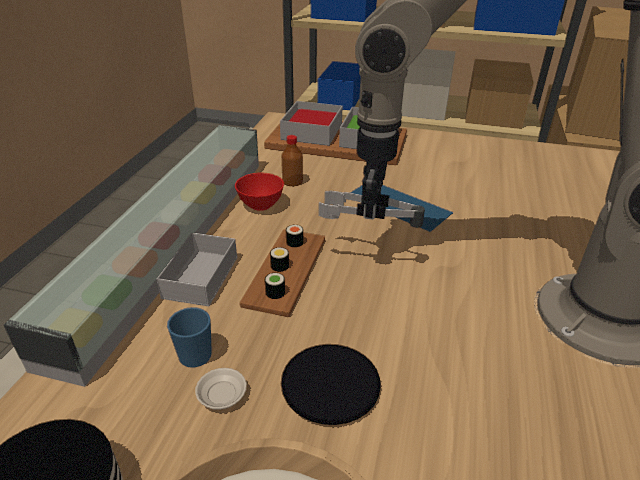

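The roll isn't in the wrist view yet, so I move forward at height to look at it between the jaws.

>>> {"name": "send_rows", "arguments": {"series": [[[0, -0.015, 0], [0, 0, 0]], [[0, -0.025, 0], [0, 0, 0]], [[0, -0.02, 0], [0, 0, 0]], [[0, -0.005, 0], [0, 0, 0]], [[0, 0, 0], [0, 0, 0]], [[0, 0, 0], [0, 0, 0]]]}}

```text
clock: 8.68
tcp_pos: [0.5235, -0.0554, 0.1201]
orientation: [2.221, -2.221, -0.001]
contact_force: [0.4, 0.1, -0.8]
grip_width: 0.0523
```

```bash
python3 - <<'E'
from h import *
need([.5375,-.055,.033],-90)
o,t,q=pose();g=snap('wrist','w4.png');np.savez('w4.npz',T=g['T_tool_cam'],t=t,q=q.as_rotvec(),K=[g['fx'],g['fy'],g['cx'],g['cy']],f=g['frame'])
E
```

```text
clock 8.675 tcp [ 0.5235 -0.0554  0.1201] az -90.01 w 0.052342568276221225 F [ 0.43  0.15 -0.83] j [ 0.15  0.38 -0.2   2.    0.11  0.77 -1.68]
shift tool now [-0.0005 -0.0141  0.0871] turn/5deg [ 0.01  -0.002 -0.003]
shift in target frame [-0.0004 -0.014   0.0871]
```

View pics/w4.png

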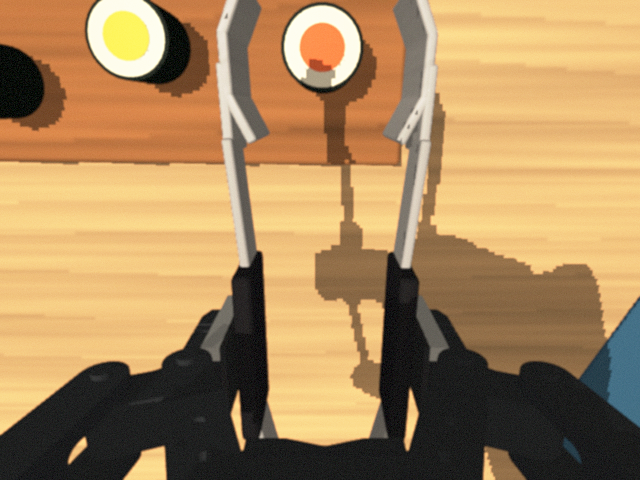

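The wrist view shows the salmon top at about (322,46) between the open jaws, with jaw edges near (220–260) and (395–437). I'll get its position in the tool frame.

```bash
python3 - <<'E'
from h import *
d=np.load('w4.npz');q=R.from_rotvec(d['q']);fx,fy,cx,cy=d['K'];T=d['T']
def W(u,v,z):
    o=d['t']+q.apply(T[:3,3]);dd=q.apply(T[:3,:3]@np.array([(u-cx)/fx,(v-cy)/fy,1]));return o+dd*(z-o[2])/dd[2]
f=d['f'];hsv=cv2.cvtColor(f,cv2.COLOR_RGB2HSV).astype(int)
m=((hsv[...,1]<60)&(hsv[...,2]>100))
print(blobs((hsv[...,0]<13)&(hsv[...,1]>130)&(hsv[...,2]>160),(275,0,370,100)),blobs(m,(275,0,372,100)))
ring=np.argwhere(m[0:100,275:372]);hull=cv2.convexHull(ring[:,::-1].astype(np.int32)+[275,0]);(c,rad)=cv2.minEnclosingCircle(hull);print(c,rad)
L=lambda p:q.inv().apply(p-d['t'])[:2].round(4)
print('roll top tool',L(W(*c,.049)),W(*c,.049).round(4),'diam',np.linalg.norm(W(c[0]+rad,c[1],.049)-W(c[0]-rad,c[1],.049)))
u=d['t'][2]-.013+.032  # jaw top height
for a,b in((219,30),(437,30),(264,133),(388,133),(234,0),(420,0),(228,95),(430,95)): print('jaw',a,b,L(W(a,b,u)))
E
```

```text
[(array([280. ,  10.6]), [275, 0, 13, 23, 98]), (array([293.5,   4.8]), [283, 0, 23, 16, 120]), (array([360.9,  14. ]), [345, 0, 25, 33, 239]), (array([321.9,  47.1]), [300, 23, 44, 49, 1665]), (array([278.9,  28. ]), [275, 24, 8, 9, 21]), (array([277.9,  42.5]), [275, 31, 8, 22, 61]), (array([366.5,  36.9]), [363, 35, 7, 5, 16]), (array([278.1,  57.6]), [275, 53, 8, 11, 40]), (array([282.8,  79.8]), [275, 70, 23, 20, 157]), (array([294.2,  94.7]), [275, 86, 41, 14, 173]), (array([366.2,  95.6]), [362, 90, 8, 10, 30])] [(array([321.3,  44.4]), [283, 5, 78, 83, 3123])]
(322.8934020996094, 45.87685775756836) 41.63209915161133
roll top tool [ 0.0021 -0.0999] [ 0.6233 -0.0575  0.049 ] diam 0.03784441099234336
jaw 219 30 [-0.0247 -0.0923]
jaw 437 30 [ 0.0318 -0.0923]
jaw 264 133 [-0.0141 -0.0663]
jaw 388 133 [ 0.0202 -0.0663]
jaw 234 0 [-0.0204 -0.0993]
jaw 420 0 [ 0.0269 -0.0993]
jaw 228 95 [-0.0234 -0.0763]
jaw 430 95 [ 0.0311 -0.0763]
```

>>> {"name": "send_rows", "arguments": {"series": [[[-0.001, -0.007, 0.01], [0, 0, 0]], [[0, -0.007, 0.015], [0, 0, 0]], [[0, 0, 0.015], [0, 0, 0]], [[0, 0, 0.005], [0, 0, 0]], [[0, 0, 0], [0, 0, 0]], [[0, 0, 0], [0, 0, 0]]]}}

```text
clock: 9.48
tcp_pos: [0.5385, -0.0542, 0.0756]
orientation: [-2.221, 2.221, -0.001]
contact_force: [0.3, 0.2, -1.9]
grip_width: 0.053
```

```bash
python3 - <<'E'
from h import *
need([.5375,-.055,.033],-90)
snap('wrist','w5.png')
g=snap('side','s5.png');cv2.imwrite('pics/s5z.png',cv2.resize(g['frame'][170:290,250:410,::-1],None,fx=5,fy=5))
E
```

```text
clock 9.475 tcp [ 0.5385 -0.0542  0.0756] az -90.0 w 0.052995202920129464 F [ 0.26  0.15 -1.88] j [ 0.13  0.47 -0.18  1.99  0.13  0.69 -1.7 ]
shift tool now [0.0008 0.001  0.0426] turn/5deg [-0.006 -0.    -0.001]
shift in target frame [0.0008 0.001  0.0426]
```

View pics/w5.png

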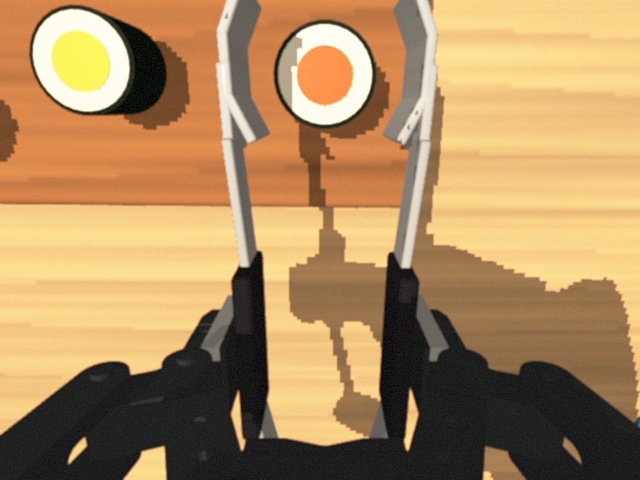

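View pics/s5z.png

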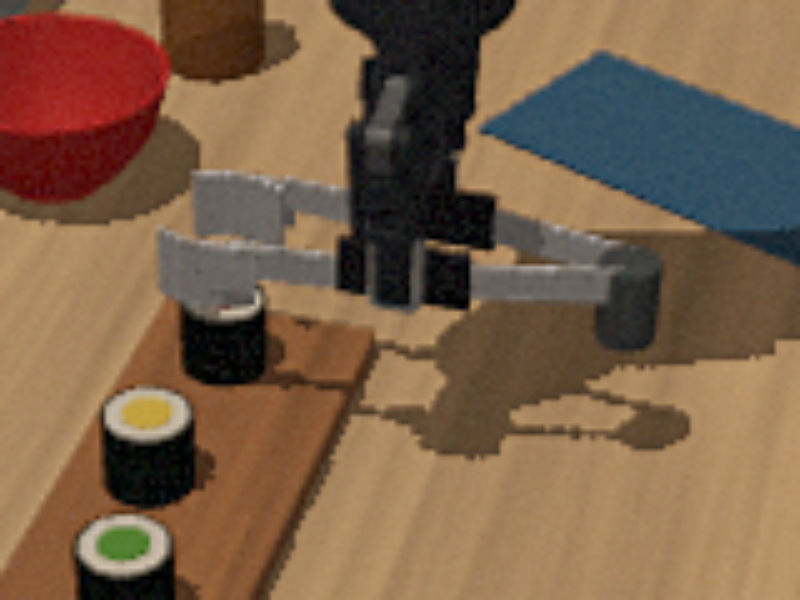

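The roll is centred between the jaws, so I descend.

>>> {"name": "send_rows", "arguments": {"series": [[[0, 0, 0.008], [0, 0, 0]], [[0, 0, 0.01], [0, 0, 0]], [[0, 0, 0.01], [0, 0, 0]], [[0, 0, 0.01], [0, 0, 0]], [[0, 0, 0.004], [0, 0, 0]], [[0, 0, 0], [0, 0, 0]], [[0, 0, 0], [0, 0, 0]]]}}

```text
clock: 10.45
tcp_pos: [0.5386, -0.0542, 0.0336]
orientation: [-2.221, 2.221, -0.001]
contact_force: [-0.8, -0.3, -0.7]
grip_width: 0.0533
```

```bash
python3 - <<'E'
from h import *
need([.5375,-.055,.033],-90)
snap('wrist','w6.png')
E
```

```text
clock 10.45 tcp [ 0.5386 -0.0542  0.0336] az -90.0 w 0.05334176065082006 F [-0.79 -0.29 -0.75] j [ 0.12  0.54 -0.17  2.01  0.15  0.6  -1.72]
shift tool now [0.0008 0.0011 0.0006] turn/5deg [-0.007 -0.    -0.001]
shift in target frame [0.0008 0.0011 0.0006]
```

View pics/w6.png

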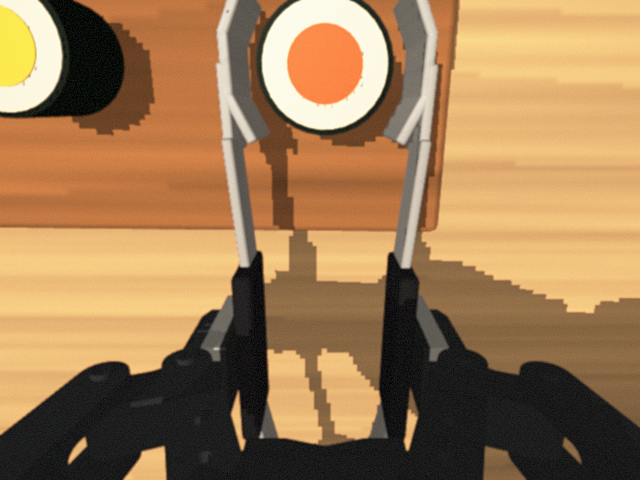

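>>> {"name": "send_rows", "arguments": {"series": [[[0, 0, 0], [0, 0, 0]], [[0, 0, 0], [0, 0, 0]], [[0, 0, 0], [0, 0, 0]], [[0, 0, 0], [0, 0, 0]]], "fingers": 116, "grip_force": 20}}

```text
clock: 11.0
tcp_pos: [0.5383, -0.0542, 0.0333]
orientation: [-2.221, 2.221, -0.0]
contact_force: [-0.7, -0.4, -0.9]
grip_width: 0.0468
```

>>> {"name": "send_rows", "arguments": {"series": [[[0, 0, 0], [0, 0, 0]], [[0, 0, 0], [0, 0, 0]], [[0, 0, 0], [0, 0, 0]], [[0, 0, 0], [0, 0, 0]]], "fingers": 150}}

```text
clock: 11.5
tcp_pos: [0.5383, -0.0543, 0.0333]
orientation: [-2.221, 2.221, -0.0]
contact_force: [-1.1, 0.6, 0.1]
grip_width: 0.0451
```

```bash
python3 - <<'E'
from h import *
need([.5375,-.055,.033],-90)
snap('wrist','w7.png')
E
```

```text
clock 11.5 tcp [ 0.5383 -0.0543  0.0333] az -90.0 w 0.045117639858195696 F [-1.1   0.59  0.11] j [ 0.12  0.54 -0.17  2.01  0.15  0.6  -1.72]
shift tool now [0.0007 0.0008 0.0003] turn/5deg [-0.001 -0.    -0.001]
shift in target frame [0.0007 0.0008 0.0003]
```

View pics/w7.png

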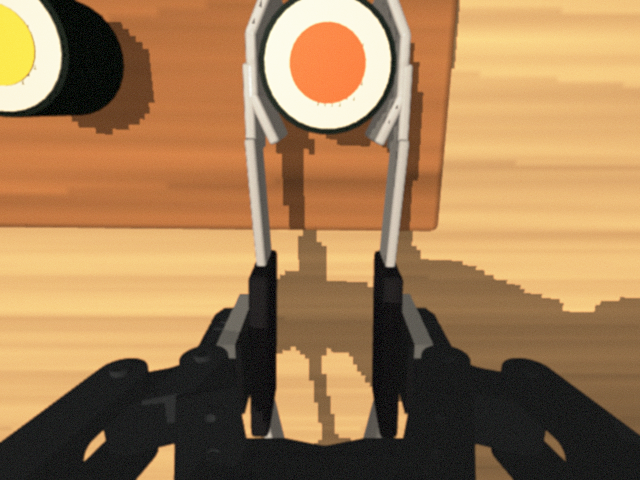

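The jaws are shut on the roll at 45 mm opening. Now I lift.

>>> {"name": "send_rows", "arguments": {"series": [[[0, 0, -0.005], [0, 0, 0]], [[0, 0, -0.01], [0, 0, 0]], [[0, 0, -0.015], [0, 0, 0]], [[0, 0, -0.02], [0, 0, 0]], [[0, 0, -0.02], [0, 0, 0]], [[0, 0, -0.02], [0, 0, 0]], [[0, 0, -0.02], [0, 0, 0]], [[0, 0, -0.01], [0, 0, 0]], [[0, 0, 0], [0, 0, 0]], [[0, 0, 0], [0, 0, 0]]]}}

```text
clock: 12.8
tcp_pos: [0.5377, -0.0542, 0.1527]
orientation: [2.221, -2.221, -0.001]
contact_force: [0.3, 0.6, -0.9]
grip_width: 0.0451
```

```bash
python3 - <<'E'
from h import *
need([.3685,.299,.153],-90)
snap('wrist','w8.png')
g=snap('side','s8.png');cv2.imwrite('pics/s8z.png',cv2.resize(g['frame'][140:300,250:450,::-1],None,fx=4,fy=4)[:600])
E
```

```text
clock 12.8 tcp [ 0.5377 -0.0542  0.1527] az -90.0 w 0.04514766758022917 F [ 0.28  0.57 -0.85] j [ 0.15  0.36 -0.2   1.94  0.09  0.85 -1.67]
shift tool now [-3.532e-01  1.692e-01 -1.000e-04] turn/5deg [ 0.013  0.    -0.   ]
shift in target frame [-3.532e-01  1.692e-01 -3.000e-04]
```

View pics/s8z.png

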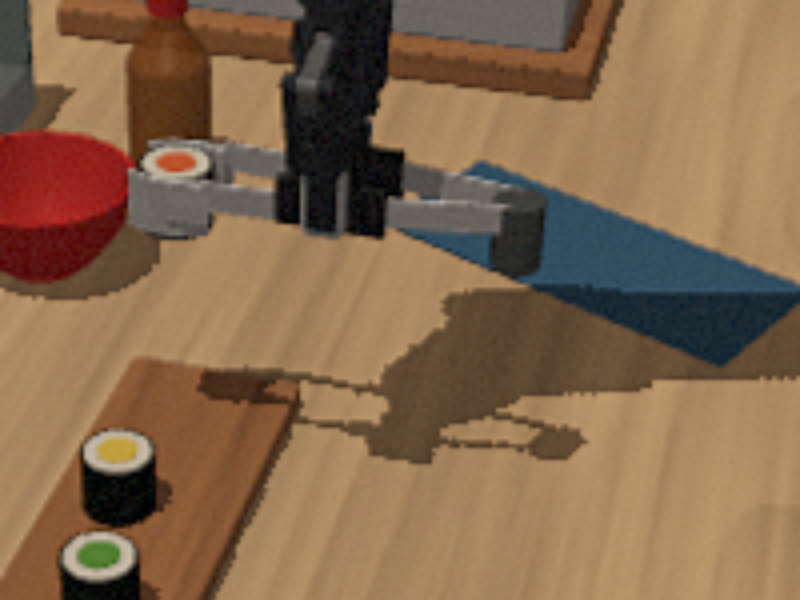

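View pics/w8.png

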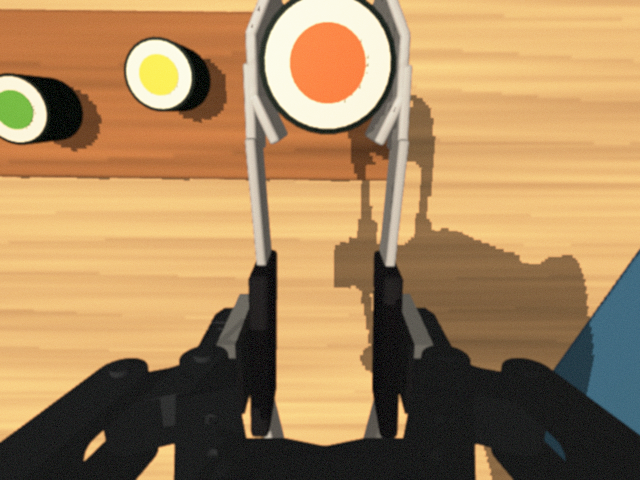

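The roll hangs upright in the jaws, clear of the board. Now I carry it to the plate.

>>> {"name": "send_rows", "arguments": {"series": [[[-0.012, 0.006, 0], [0, 0, 0]], [[-0.02, 0.01, 0], [0, 0, 0]], [[-0.025, 0.012, 0], [0, 0, 0]], [[-0.025, 0.012, 0], [0, 0, 0]], [[-0.025, 0.012, 0], [0, 0, 0]], [[-0.025, 0.012, 0], [0, 0, 0]], [[-0.025, 0.012, 0], [0, 0, 0]], [[-0.025, 0.012, 0], [0, 0, 0]], [[-0.025, 0.012, 0], [0, 0, 0]], [[-0.025, 0.012, 0], [0, 0, 0]], [[-0.025, 0.012, 0], [0, 0, 0]], [[-0.025, 0.012, 0], [0, 0, 0]], [[-0.025, 0.012, 0], [0, 0, 0]], [[-0.025, 0.012, 0], [0, 0, 0]], [[-0.013, 0.006, 0], [0, 0, 0]], [[-0.008, 0.003, 0], [0, 0, 0]], [[0, 0, 0], [0, 0, 0]], [[0, 0, 0], [0, 0, 0]], [[0, 0, 0], [0, 0, 0]]]}}

```text
clock: 15.28
tcp_pos: [0.3697, 0.298, 0.1533]
orientation: [2.22, -2.223, 0.0]
contact_force: [0.1, 0.5, -1.3]
grip_width: 0.0453
```

```bash
python3 - <<'E'
from h import *
need([.3685,.299,.153],-90)
snap('wrist','w9.png');snap('top','t9.png')
g=snap('side','s9.png')
f=g['frame'];hsv=cv2.cvtColor(f,cv2.COLOR_RGB2HSV);H,S,V=[hsv[...,i].astype(int) for i in range(3)]
for c,s in blobs((H<14)&(S>130)&(V>150),(230,150,400,420),20): print(c,s,ray(g,*c,.17).round(4))
E
```

```text
clock 15.275 tcp [0.3697 0.298  0.1533] az -90.08 w 0.045293589966897405 F [ 0.12  0.47 -1.3 ] j [-0.46  0.28 -0.41  2.08  0.15  0.81 -2.53]
shift tool now [-0.001   0.0012  0.0003] turn/5deg [-0.001 -0.004 -0.016]
shift in target frame [-0.001   0.0012  0.0003]
[358.5 151.5] [341, 150, 32, 5, 72] [ 0.5215 -0.221   0.17  ]
[263.7 184.7] [235, 172, 49, 25, 622] [ 0.673  -0.0199  0.17  ]
[279.7 238.4] [272, 230, 14, 19, 61] [0.5834 0.148  0.17  ]
[286.5 284.6] [261, 234, 53, 77, 459] [0.5351 0.2602 0.17  ]
[309.8 262.8] [307, 256, 7, 14, 20] [0.5159 0.1991 0.17  ]
[263.3 287.4] [261, 282, 4, 13, 21] [0.5665 0.2758 0.17  ]
[250.7 299.9] [247, 296, 9, 9, 35] [0.5745 0.307  0.17  ]
[333.2 310.9] [326, 306, 15, 10, 111] [0.4538 0.2972 0.17  ]
```

View pics/s9.png

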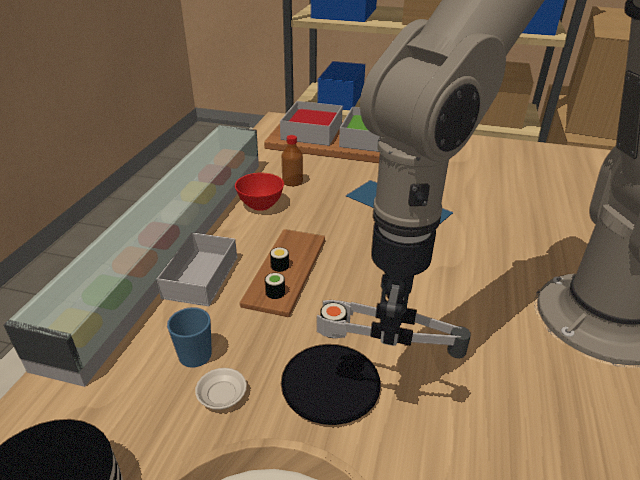

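View pics/t9.png

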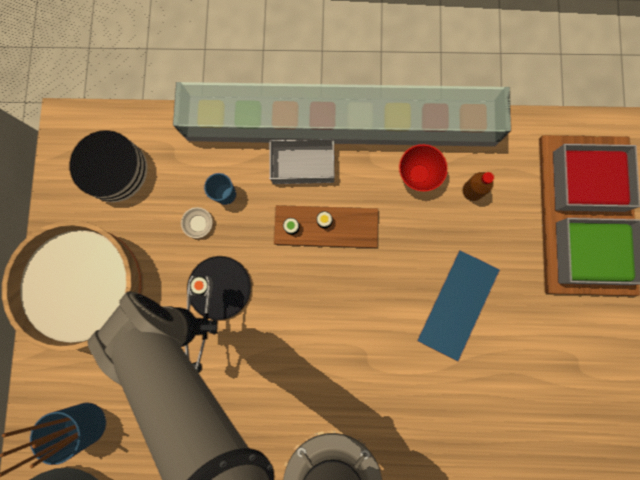

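View pics/w9.png

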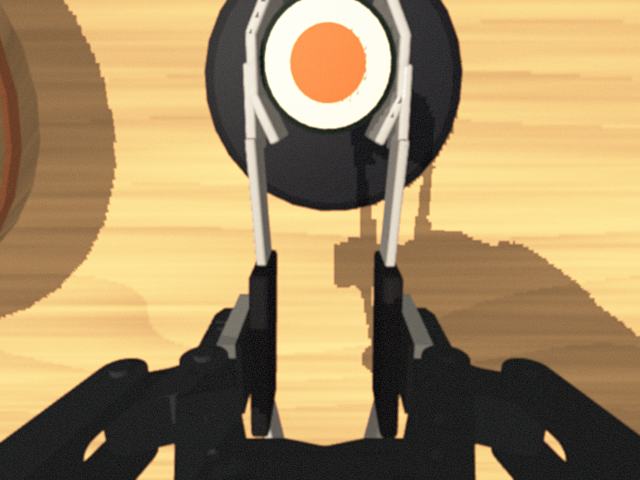

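The side view puts the roll's top at (0.454, 0.297), against a plate centre of (0.4535, 0.296). It is upright and still. Handing in.

```bash
python3 - <<'E'
from h import *
g=snap('top','t10.png');print(ray(g,199,286,.17))
o=r.get_obs();print(o['clock'],abs(o['qvel']).max(),o['grip_width']);print(r.hand_in())
E
```

```text
[0.4515054  0.29736129 0.17      ]
15.475 0.0031799286768507606 0.04505408222978573
the job is handed in; nothing more can be done
None
```

I picked up the tongs by their black grips, closed the jaws on the salmon roll and carried it upright to the plate. I then handed in with the roll still held in the jaws above the middle of the plate. The hand-in gave no verdict.

- **Position:** the roll's top measured (0.454, 0.297) from the side camera and (0.452, 0.297) from the top camera. The plate's centre measured about (0.4535, 0.296). The roll's centre is about 15 cm above the counter, worked out from how far the tool was lifted.
- **Grip:** the finger opening held at 45 mm and the arm was still at about 15.5 s. The gripper stayed well clear of the roll in every picture.
- **Other things:** the other rolls and the objects on the counter look unmoved in the last top and side views, though I did not measure them.
- **Disagreements:** the cameras differed by about 4–6 mm on the y position of the salmon roll and the plate. I settled the roll with the wrist camera before grasping and averaged the two readings for the plate. No other checks failed or disagreed.

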